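# Clamp a glued handle blank in the bench press

### The arm

A 6-joint arm with a two-finger parallel gripper is mounted at the origin on the work surface. World frame = base frame: x ahead of the robot, y to its left, z up, the work surface at z = 0. Lengths are in m, angles in rad, forces in N, time in s.
With the tool pointing down it reaches from about 0.35 to 1 m from the base axis. Payload 7.1 kg.
Tool frame: the origin (TCP) lies between the finger pads; the fingertips stand 22 mm ahead of it and the grasp point (between the pads) lies 3 mm ahead of it; x points along the fingers, y is the direction in which the jaws open and shut, and the axes are right-handed (so a half turn about x gives the same grasp; the last joint's range is limited). The gripper opens to 85 mm and grips with 20 to 120 N. Pads are 22 mm wide; open, the fingers measure 114 mm over their backs; the gripper's body (76 mm by 85 mm) begins 54 mm behind the grasp point. The pads swing forward as they close: fully open they stand 13 mm farther back than shut.
Start: joints at [-1.2, 0.423, 1.63, -0, 1.089, -0.019], TCP at [0.238, -0.578, 0.253] pointing down, gripper open.
Joint ranges: [-3, 3], [-0.9, 2.11], [0.09, 2.58], [-1.31, 4.45], [0.11, 2.69], [-2.54, 2.54]. Speed limits (rad/s): [2.39, 2.39, 3.01, 3.14, 3.14, 3.14].

### API

Orientations are given as a rotation vector (axis times angle).
In Python, from rig import manip gives the robot as it stands. The module is installed in compiled form; this text tells all that it offers. Calls block until the motion is done:
- manip.move_to(position, orientation): joint-space move of the TCP to a pose.
- manip.servo_line(position, orientation=None, rate=0.15): straight line of the TCP; orientation=None keeps the orientation; rate is the mean speed in m/s.
- manip.set_joints(angles): joint-space move.
- manip.command_gripper(opening, f_grip=None): finger opening in m; f_grip is the grip in N (None keeps the last); returns when the fingers have stopped.
- manip.hold(seconds).
- manip.solve_ik(position, orientation): joint angles nearest the present ones, or None.
- manip.camera(name): name is "scene" or "top"; returns a dict with "image" (384x512x3 uint8, red, green, blue), "fx", "fy", "cx", "cy" (pixels), "k1" (the pictures are not rectified: a ray, as slopes to the right and down, at radius r is drawn at 1 + k1 r^2 times it, then the intrinsics apply), "cam_to_world" (4x4, takes a point from camera to world coordinates). Camera axes: x right, y down, z forward; pixel columns grow to the right and rows downward; lengths in m; the calibration is good to about 2 mm. A picture is of the moment at which its call begins. There is no depth.
A pose or a line that the arm cannot do raises manip.IKError and nothing moves.
- manip.sign_off(): hands the job in, once; it reports no verdict.
Readings, each from a call of its own:
- manip.get_time(): time.
- manip.get_joint_positions(): joint angles.
- manip.get_joint_vel(): joint speeds.
- manip.get_tau(): joint torques, N m.
- manip.get_position(): TCP position.
- manip.get_ee_rot(): TCP orientation.
- manip.get_contact_force(): force on the tool from outside, world axes, zero at the start.
- manip.get_torque(): the same for the moment, N m.
- manip.get_width(): finger opening in m.
Only numpy, scipy, OpenCV 4.12 (cv2) and the standard library are available. Lean on these libraries where they do the work, as an engineer would, in place of code of your own. Each camera call takes 0.05 s, during which the arm holds its last target.

### The job

Push the carriage with the glued handle blank along its rails, by the wooden post at its back end, until it is fully home against the end stop and the spring catch has clicked in behind its nose. Only then press the raised wooden-ended press handle down until the lever is level, not forcing it clearly below level, so that the rubber foot squeezes the blank, and keep it there for two seconds; finish while still holding the handle down level. Leave the loose things on the bench where they are.

Things in the scene. Friction and masses are not known exactly. Their poses are not given: they have to be found in the camera images.
- press: Bench press fixed to the bench; never moves. Dark steel base plate 175 x 345 x 16 mm with two aluminium rails and a grey end stop. Origin on the bench surface under the clamping place; y runs along the rails towards the end stop, z up; the lever reaches from its pivot towards -x. Base plate x -60 to 115, y -270 to 75 mm; end stop block y 46 to 60, up to z 46; rails' top z 26.
- pivot (a point): Centre of the lever's pivot axis, which is parallel to the press's y: at x = 85, y = 0, z = 108 mm in the press's frame. It is held by two grey cheeks, x 68 to 102, y -26 to 26, up to z 125 mm.
- catch_top (a point): Top of the steel spring tube of the catch, on a grey bracket beside the rails at x 39 to 76, y -56 to -34, up to z 86 mm in the press's frame. Fixed.
- carriage (a joint): Carriage travel along the rails in m: starts 0 to 0.045, 0.12 is fully home at the end stop. Aluminium plate 70 (x) x 150 (y) x 12 mm, top 40 mm above the bench; 1.5 N friction. From 0.103 to 0.111 its steel nose lifts the spring catch, which takes about 6 to 10 N of push; from about 0.117 the catch has dropped behind the nose and keeps it home.
- post_back (a point): Centre of the flat back face of the wooden push post at the carriage's back end, 68 mm above the bench; push here along the press's +y. Post 56 (x) x 14 (y) mm, from 40 to 90 mm above the bench, back face flush with the plate's back edge. In the press's frame: x = 0, y = -0.230 m + carriage travel. Behind it there are only the rails.
- catch (a joint): Lift of the spring catch in m: a steel roller 10 mm across under a spring tube on the far (+x) side of the rails. 0 is down (at rest, and again once it has dropped behind the carriage's nose), about 0.004 while the nose passes under it.
- blank_top (a point): Centre of the top face of the glued handle blank, 72 mm above the bench: two wooden halves, dark below and light above, together 36 (x) x 78 (y) x 32 mm, fixed in the carriage's nest. With the carriage home this point is at x = 0, y = 0 in the press's frame, under the foot.
- lever (a joint): Angle of the press lever in rad: 0 raised (its rest, 0.5 rad or 29 degrees above level), 0.5 exactly level, 0.75 hard stop below level. A spring returns it to 0 when let go. At the handle it takes about 3 N to start, rising to about 9 N at level.
- handle_top (a point): Centre of the flat top of the wooden paddle at the lever's free end (60 mm along the lever, 42 wide, 18 thick); press down here. 185 mm from the pivot axis along the lever and 9 mm above its centre line: about 205 mm above the bench when raised, 117 mm at level (then x = -0.100, y = 0 in the press's frame). It moves along the arc about the pivot.
- foot: Spring-loaded black rubber foot, a ball-ended pad 26 mm across under the lever, 85 mm from the pivot. Origin at its lowest point. With the carriage home it first touches the blank at about 0.40 rad of lever angle, and yields upwards by about 8 mm, pressing with about 7 N, when the lever is level.
- wax_tin: Bystander, loose: low round metal tin 72 mm across, 45 mm high; origin at the centre of its underside. Leave it alone.
- screwdriver: Bystander, loose: screwdriver with a wooden handle, lying. Leave it alone.
- jar: Bystander, loose: glass jar with a steel cap, 64 mm across, 90 mm high; origin at the centre of its underside. Leave it alone.
- offcut: Bystander, loose: plain wooden offcut 90 x 50 x 35 mm; origin at the centre of its underside. Leave it alone.
- ferrule: Bystander, loose: brass ring 44 mm across, 30 mm high; origin at the centre of its underside. Leave it alone.
- hammer: Bystander, loose: hammer, lying. Leave it alone.
- mallet_head: Bystander, loose: round wooden mallet head 68 mm across, 70 mm high; origin at the centre of its underside. Leave it alone.

How it is judged:
On the way, in this order (a step that is already met when the one before it is completed fails the run):
1. the carriage is fully home and the spring catch has dropped behind its nose (value of joint carriage above 0.1165 m and value of joint catch below 0.0015 m), for 0.2 s.
2. the robot holds the lever level with the foot on the blank for a second (all of step 1 and value of joint lever between 0.43 and 0.57 rad and contact force between foot and carriage above 2 N and contact force between any of the fingers, the arm and lever above 3 N), for 1 s.
At the end, for the whole second after the job is handed in: Carriage home (within 3.5 mm of the end stop) with the catch down; the robot itself presses the lever (over 3 N) and holds it still, level within 4 degrees (0.43 to 0.57 rad), the foot pressing on the blank with over 2 N (all of step 2 and velocity of joint lever between -0.1 and 0.1 rad/s); the arm keeps its last pose, push and grip.
It fails at once if the lever is forced more than 7 degrees below level (value of joint lever above 0.63 rad).
It fails at once if the lever is lowered more than half way before the carriage is home (value of joint lever above 0.25 rad and value of joint carriage below 0.112 m).
It fails at once if a loose bystander is moved more than 3 cm (distance of any of wax_tin, screwdriver, jar, offcut, ferrule, hammer, mallet_head from where it was at the start of the episode above 0.03 m).
It also fails if it takes over 48 s, if anything falls off the work surface, if the arm or the gripper's body presses on something with over 40 N, if the wrist force passes 120 N, or if a joint passes its speed limit or range.

## Working session

There is one attempt and no reset: what is moved stays moved. The work goes in short steps, each a Python script; the robot and the scene stay as the last script left them, time stands still between calls to the robot, and variables do not carry over. Pictures are saved under pics/ and viewed, and the job is handed in when it is done.

```bash
mkdir -p pics
python3 - <<'E'
from rig import manip
import cv2,pickle
for n in("scene","top"):
    c=manip.camera(n);pickle.dump(c,open(f"{n}.pkl","wb"))
    cv2.imwrite(f"pics/{n}0.png",cv2.resize(c["image"][:,:,::-1],(800,600),interpolation=cv2.INTER_CUBIC))
    print(n,c["fx"],c["fy"],c["cx"],c["cy"],c["k1"],c["cam_to_world"].round(3).tolist())
print(manip.get_time(),manip.get_position(),manip.get_ee_rot(),manip.get_contact_force())
E
```

```text
scene 442.7247138351511 442.7247138351511 246.61637154356816 197.43961308348293 0.024352135561890264 [[-0.478, 0.537, -0.696, 1.843], [0.879, 0.292, -0.378, 0.708], [0.0, -0.792, -0.611, 1.244], [0.0, 0.0, 0.0, 1.0]]
top 413.1809185260236 413.1809185260236 262.16116877676984 197.28702676117757 -0.07440630732270559 [[-0.008, -0.984, 0.177, 0.364], [-1.0, 0.005, -0.017, 0.012], [0.016, -0.177, -0.984, 1.443], [0.0, 0.0, 0.0, 1.0]]
0.1 [ 0.23736279 -0.57768041  0.25262202] [ 2.00792524  0.39785526 -2.00845864] [-0.64782832  0.25218928 -0.10699148]
```

View pics/scene0.png

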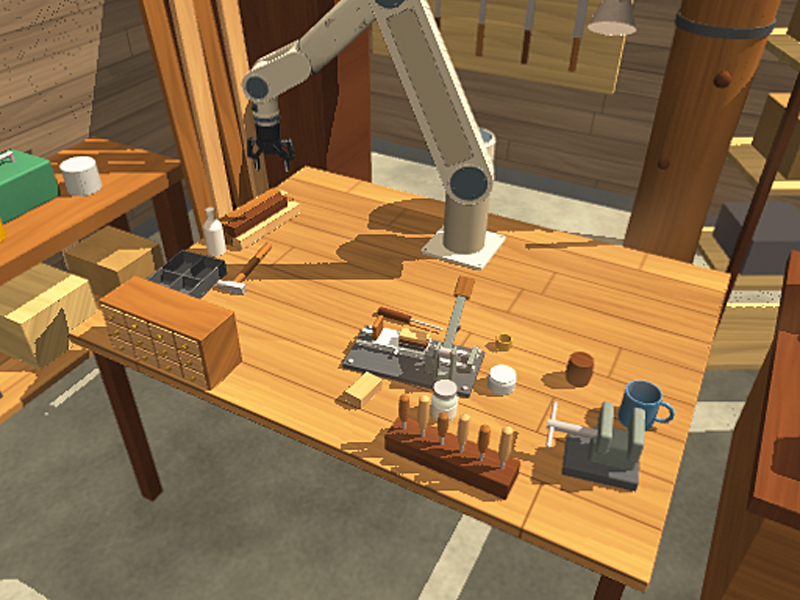

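View pics/top0.png

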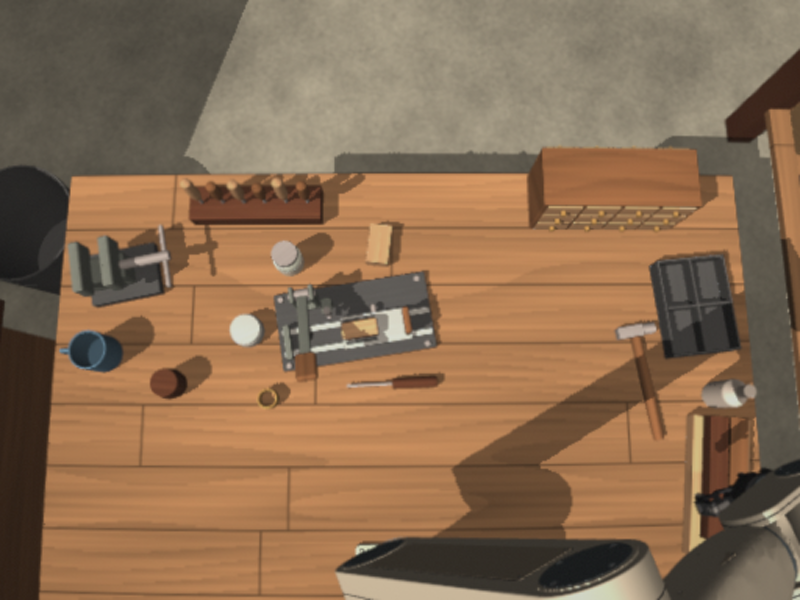

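The press lies near pixel (355,320) in the top view. The end stop is at the left and the post at the right, about (407,320). The paddle is at (305,367), towards the robot. I'll zoom in next.

Run:
```python
import cv2,pickle
c=pickle.load(open("top.pkl","rb"))["image"][:,:,::-1]
cv2.imwrite("pics/t1.png",cv2.resize(c[165:255,165:290],(800,576),interpolation=cv2.INTER_CUBIC))
c=pickle.load(open("scene.pkl","rb"))["image"][:,:,::-1]
cv2.imwrite("pics/s1.png",cv2.resize(c[170:260,210:335],(800,576),interpolation=cv2.INTER_CUBIC))
```

```text
(no output)
```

View pics/t1.png

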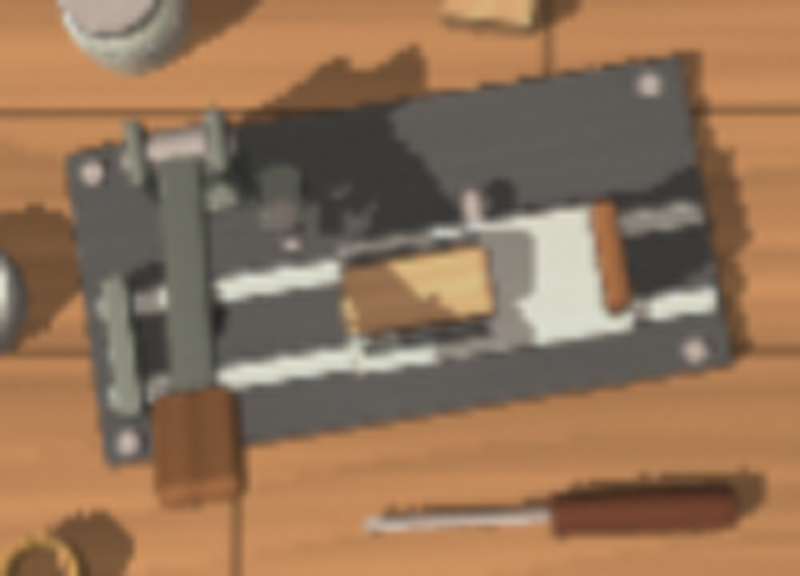

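View pics/s1.png

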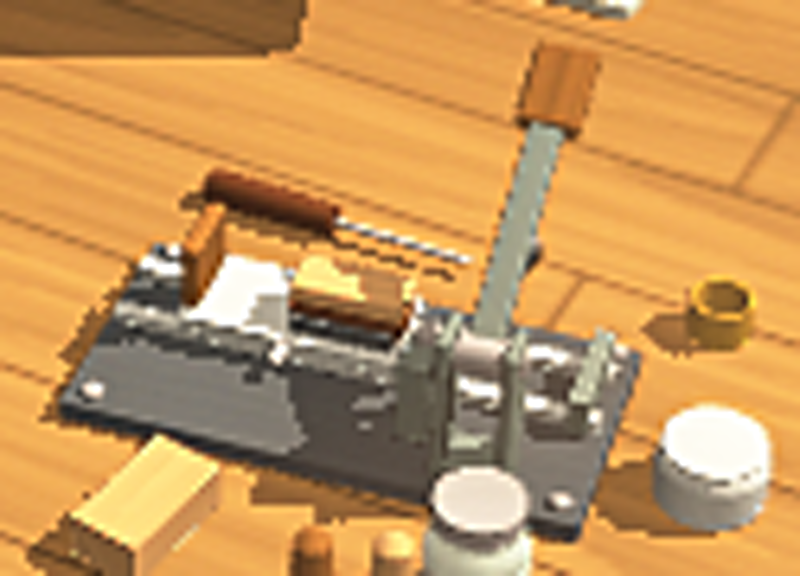

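```bash
cat > h.py <<'E'
import numpy as np,cv2,pickle
def ray(c,px):
    K=np.array([[c["fx"],0,c["cx"]],[0,c["fy"],c["cy"]],[0,0,1.]])
    p=cv2.undistortPoints(np.array(px,float).reshape(-1,1,2),K,np.array([c["k1"],0,0,0.]))[:,0]
    d=np.c_[p,np.ones(len(p))]@c["cam_to_world"][:3,:3].T
    return c["cam_to_world"][:3,3],d
def onz(c,px,z):
    o,d=ray(c,px); z=np.broadcast_to(z,len(d)); return o+d*((z-o[2])/d[:,2])[:,None]
def zoom(px,x0,y0,s=6.4): return (np.array(px,float)+.5)/s-.5+[x0,y0]
def fit(P,W):  # rigid 2D P->W
    P=np.array(P);W=np.array(W)[:,:2];pc=P.mean(0);wc=W.mean(0)
    H=(P-pc).T@(W-wc); th=np.arctan2(H[0,1]-H[1,0],H[0,0]+H[1,1])
    R=np.array([[np.cos(th),-np.sin(th)],[np.sin(th),np.cos(th)]])
    t=wc-R@pc; return th,R,t,W-(P@R.T+t)
E
cat > m.py <<'E'
from h import *
c=pickle.load(open("top.pkl","rb"));s=pickle.load(open("scene.pkl","rb"))
P=[(.115,.075),(.115,-.270),(-.06,-.27),(-.06,.075)]
Wt=onz(c,zoom([(68,155),(682,58),(736,358),(110,465)],165,165),.016)
Ws=onz(s,zoom([(562,528),(62,405),(640,355)],210,170),.016)
th,R,t,e=fit(P,Wt);print("top",th,t,(e*1e3).round(1))
f=fit([P[0],P[1],P[3]],Ws);print("scene",f[0],f[2],(f[3]*1e3).round(1))
print(f[0],"sides",[np.linalg.norm(Wt[i]-Wt[(i+1)%4]) for i in range(4)])
inv=lambda W:((W[:,:2]-t)@R).round(4)
# post top corners z=.09; back edge at right
print("post top",inv(onz(c,zoom([(592,204),(612,203),(630,308),(607,310)],165,165),.09)))
print("stop",inv(onz(c,zoom([(105,278),(128,275),(140,410),(115,412)],165,165),.046)))
print("paddle top",inv(onz(c,zoom([(158,392),(238,388),(240,490),(158,500)],165,165),[.19,.19,.218,.218])))
print("blank",inv(onz(c,zoom([(342,265),(487,245),(494,312),(352,335)],165,165),.072)))
# paddle two-view: centre
(o1,d1)=ray(c,zoom([(198,442)],165,165));(o2,d2)=ray(s,zoom([(561,90)],210,170))
A=np.c_[d1[0],-d2[0]];k=np.linalg.lstsq(A,o2-o1,rcond=None)[0]
p=o1+k[0]*d1[0];q=o2+k[1]*d2[0];print("handle two-view",inv(((p+q)/2)[None]),(p+q)[2]/2,np.linalg.norm(p-q))
E
python3 m.py
```

```text
top 0.16058067726820055 [0.55098632 0.20246984] [[-0.9 -1.3]
 [-2.9  0.8]
 [ 2.5  1.3]
 [ 1.3 -0.8]]
scene 0.1509407358978452 [0.55364618 0.20560745] [[ 0.1 -7.3]
 [-1.   7.1]
 [ 0.9  0.2]]
0.1509407358978452 sides [np.float64(0.3426694221748852), np.float64(0.16963666952606707), np.float64(0.3430553487480651), np.float64(0.17273781387466303)]
post top [[ 0.0262 -0.2035]
 [ 0.025  -0.2138]
 [-0.0309 -0.2138]
 [-0.0299 -0.2019]]
stop [[ 0.0373  0.0582]
 [ 0.0368  0.0459]
 [-0.0359  0.0494]
 [-0.0348  0.0627]]
paddle top [[-0.0473  0.0184]
 [-0.0516 -0.0194]
 [-0.1023 -0.0166]
 [-0.1006  0.0214]]
blank [[ 0.0189 -0.0695]
 [ 0.0169 -0.1461]
 [-0.0188 -0.1441]
 [-0.0185 -0.0691]]
handle two-view [[-0.0756  0.0043]] 0.19882376820104852 0.005020169035007342
```

```bash
cat > p.py <<'E'
import numpy as np
from rig import manip
from scipy.spatial.transform import Rotation as Ro
th=.160; t=np.array([.550,.2030]); c,s=np.cos(th),np.sin(th)
def W(x,y,z): return np.array([t[0]+c*x-s*y, t[1]+s*x+c*y, z])
def inv(p): d=p[:2]-t; return np.array([c*d[0]+s*d[1],-s*d[0]+c*d[1],p[2]])
X=np.array([c,s,0]);ax=np.array([0,0,-1.])
cands=[]
for sg in(1,-1):
    y=sg*X; cands.append(Ro.from_matrix(np.c_[ax,y,np.cross(ax,y)]).as_rotvec())
def F(): f=manip.get_contact_force(); return np.array([c*f[0]+s*f[1],-s*f[0]+c*f[1],f[2]])
E
python3 - <<'E'
from p import *
for o in cands:
    print(o,manip.solve_ik(W(-.001,-.26,.2),o),manip.solve_ik(W(-.08,0,.3),o),manip.solve_ik(W(-.1,0,.14),o))
E
```

```text
[ 1.09052595  1.28062363 -1.09052595] [-1.11005465e-01  4.41860948e-01  1.74209070e+00 -4.44089210e-16
  9.57641007e-01 -2.71005465e-01] [ 3.60452441e-01  1.94127430e-01  1.83969256e+00 -4.44089210e-16
  1.10777267e+00  2.00452441e-01] [ 3.68607538e-01  4.02303729e-01  2.00376114e+00 -4.44089210e-16
  7.35527783e-01  2.08607538e-01]
[-1.32608559  1.12923946  1.32608559] None None None
```

Run:
```python
from p import *
import cv2
o=cands[0]
manip.command_gripper(0.0,30)
manip.move_to(W(-.001,-.26,.2),o)
manip.servo_line(W(-.001,-.26,.079),o,rate=.12)
print(manip.get_time(),inv(manip.get_position()),F(),manip.get_width())
for n in("scene","top"):
    im=manip.camera(n)["image"][:,:,::-1]
    im=im[160:260,210:340] if n=="scene" else im[165:265,165:295]
    cv2.imwrite(f"pics/{n}2.png",cv2.resize(im,(780,600),interpolation=cv2.INTER_CUBIC))
```

```text
4.2917 [-0.00044133 -0.26016111  0.07970687] [-0.05336739  0.06216961 -0.12026857] -5.202940651727462e-05
```

View pics/scene2.png

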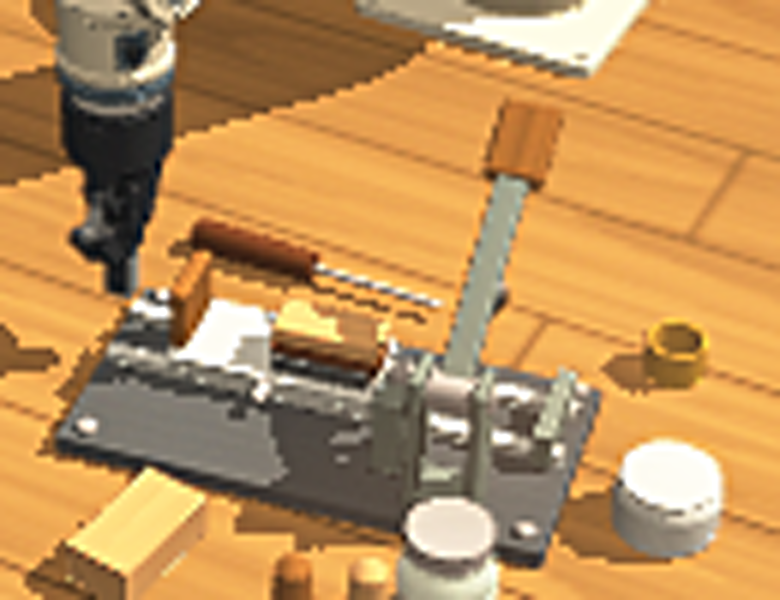

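View pics/top2.png

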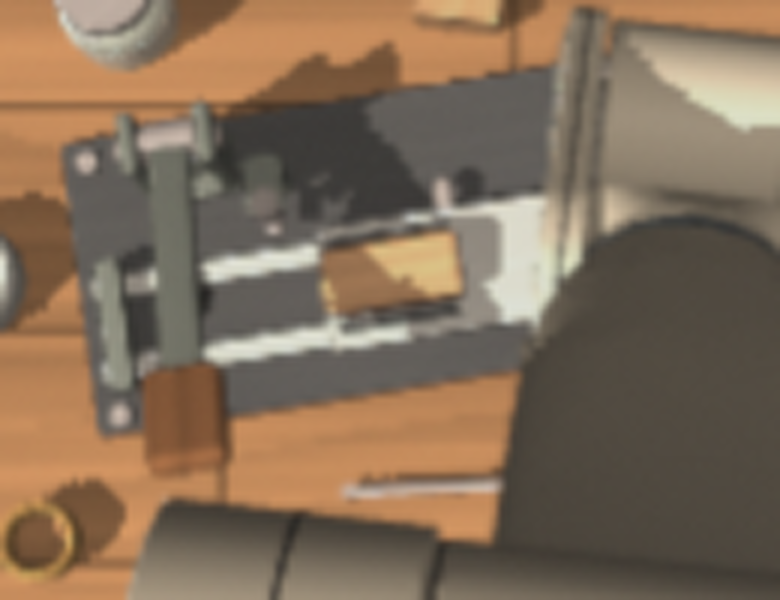

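The fingertips, at scene pixel (120,290), are just behind the post at (185,300), with nothing in between. Next I push in steps and check the force at each one.

Run:
```python
from p import *
o=cands[0]
ct=None
y=-.238
while y<-.10:
    rate=.05
    manip.servo_line(W(-.001,y,.079),o,rate=rate)
    f=F();p=inv(manip.get_position())
    print(round(y,4),p.round(4),f.round(1),round(manip.get_time(),2))
    if abs(f[1])>18: break
    y+=.008 if y<-.15 else .003
```

```text
-0.238 [-0.0009 -0.2377  0.079 ] [0.  0.6 0.7] 4.98
-0.23 [-0.001  -0.2297  0.079 ] [-0.7 -0.5 -0.7] 5.29
-0.222 [-0.001  -0.2217  0.079 ] [ 0.6 -0.1 -0.5] 5.6
-0.214 [-0.0011 -0.2136  0.079 ] [ 0.2  0.2 -0.3] 5.91
-0.206 [-0.001  -0.2055  0.079 ] [-0.1  0.1  0.2] 6.22
-0.198 [-0.001  -0.1976  0.079 ] [0.5 0.2 0.5] 6.53
-0.19 [-0.001  -0.1896  0.079 ] [ 0.  -0.3 -0.5] 6.83
-0.182 [-0.001  -0.1816  0.079 ] [ 0.2  0.1 -0.4] 7.14
-0.174 [-0.001  -0.1736  0.079 ] [ 0.2 -0.5  0.3] 7.45
-0.166 [-0.001  -0.1656  0.079 ] [-0.2  0.5  1. ] 7.76
-0.158 [-0.001  -0.1576  0.079 ] [-0.   0.5  0.1] 8.07
-0.15 [-0.001  -0.1496  0.079 ] [ 0.5  0.2 -0.1] 8.38
-0.147 [-0.001  -0.1468  0.079 ] [-0.8 -0.1 -0. ] 8.62
-0.144 [-0.001  -0.1438  0.079 ] [-0.1 -0.9 -0.5] 8.88
-0.141 [-0.001  -0.1408  0.079 ] [-0.1  0.1 -0.7] 9.12
-0.138 [-0.001  -0.1378  0.079 ] [-0.4 -0.5 -0.2] 9.38
-0.135 [-0.001  -0.1354  0.079 ] [-0.3 -4.8  0.3] 9.62
-0.132 [-0.001  -0.1343  0.0791] [  0.1 -16.2   0.7] 9.88
-0.129 [-0.0011 -0.129   0.079 ] [-0.7 -2.   0.2] 10.12
-0.126 [-0.001  -0.1256  0.079 ] [ 0.1  0.2 -1.2] 10.38
-0.123 [-0.001  -0.1225  0.079 ] [0.2 0.3 1. ] 10.62
-0.12 [-0.001  -0.1197  0.079 ] [-0.5  0.1 -0.2] 10.88
-0.117 [-0.001  -0.1183  0.079 ] [ -0.1 -10.6  -0.2] 11.12
-0.114 [-0.0009 -0.1181  0.0791] [ -1.  -26.9   0.9] 11.38
```

The force rose at y=-0.134 (catch passed) and again, hard, at -0.118 (end stop), about 16 mm apart as it should be. I'll hold there, back off and look.

Run:
```python
from p import *
import cv2
o=cands[0]
manip.hold(.4);print(F(),inv(manip.get_position()))
manip.servo_line(W(-.001,-.16,.079),o,rate=.1)
manip.servo_line(W(-.001,-.18,.2),o,rate=.15)
manip.servo_line(W(-.06,-.17,.32),o,rate=.2)
for n in("scene","top"):
    im=manip.camera(n)["image"][:,:,::-1]
    im=im[160:260,210:340] if n=="scene" else im[165:265,165:295]
    cv2.imwrite(f"pics/{n}3.png",cv2.resize(im,(780,600),interpolation=cv2.INTER_CUBIC))
print(manip.get_time())
```

```text
[ -0.0573536  -26.81134429   0.40141542] [-0.00098216 -0.11815071  0.07910562]
14.2667
```

View pics/scene3.png

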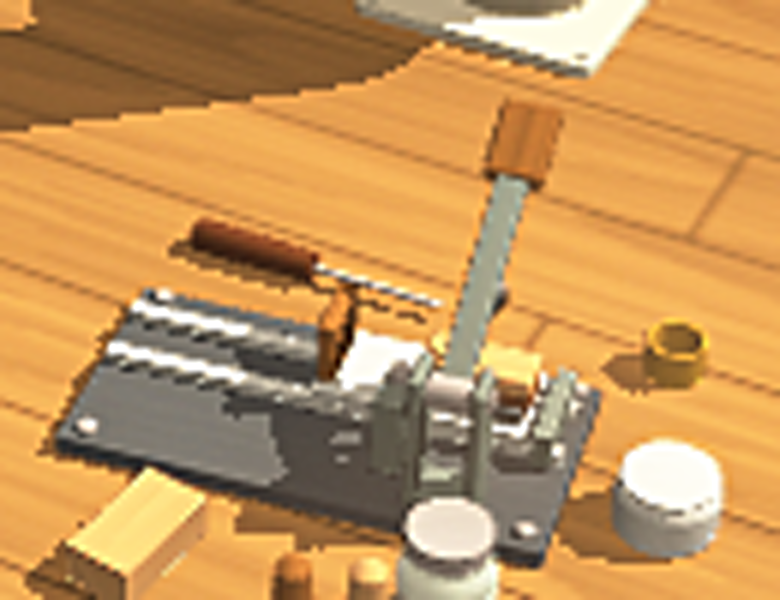

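View pics/top3.png

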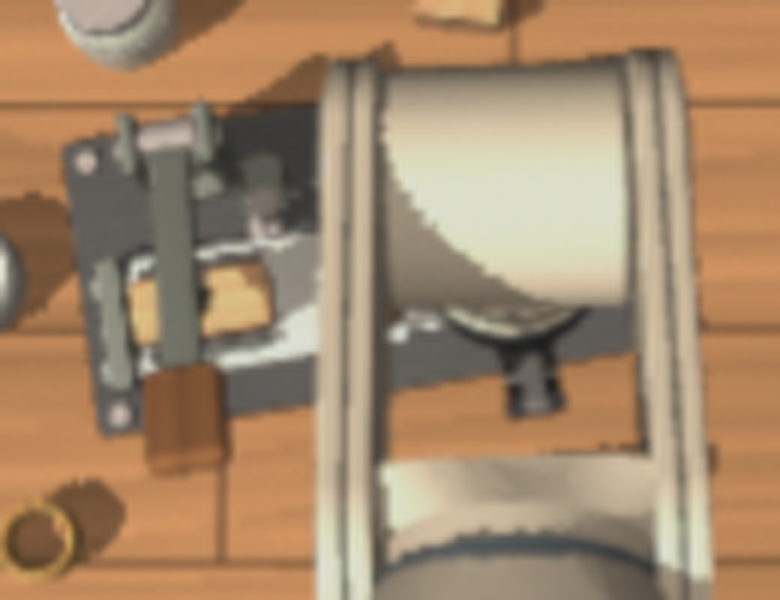

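The carriage is home: the blank, at top pixels (130–272, 262–345), sits under the lever and against the stop. I'll check that with numbers, then approach the handle.

Run:
```python
from p import *
from h import onz,zoom,pickle
C=pickle.load(open("top.pkl","rb"))
b=onz(C,zoom([(128,285),(268,262),(272,325),(138,345)],165,165,6.),.072)
print([inv(q).round(4) for q in b],inv(b.mean(0)))
o=cands[0]
manip.servo_line(W(-.076,0.0,.32),o,rate=.2)
manip.servo_line(W(-.076,0.0,.245),o,rate=.1)
z=.240
while z>.2:
    manip.servo_line(W(-.076,0,z),o,rate=.05)
    f=F();print(z,f.round(1),inv(manip.get_position()).round(4))
    if f[2]>2: break
    z-=.003
print(manip.get_time())
```

```text
[array([0.017, 0.039, 0.072]), array([ 0.0171, -0.04  ,  0.072 ]), array([-0.0184, -0.037 ,  0.072 ]), array([-0.0172,  0.0381,  0.072 ])] [-3.71886166e-04  3.91748786e-05  7.20000000e-02]
0.24 [ 0.1 -0.1  0.1] [-0.076   0.      0.2401]
0.237 [-0.4 -0.1  0. ] [-0.0761 -0.      0.2369]
0.23399999999999999 [-0.3  0.9 -0.2] [-0.0761 -0.      0.2338]
0.23099999999999998 [0.5 0.2 2.3] [-7.570e-02  1.000e-04  2.311e-01]
17.1667
```

The blank centre is at (0,0) in the press frame, so the carriage stayed home after release. Contact came at TCP z=0.231, as expected. Now I press along the arc.

Run:
```python
from p import *
import cv2
o=cands[0]
for a in np.arange(.45,-.01,-.05):
    x=.085-.185*np.cos(a)+.009*np.sin(a); z=.108+.185*np.sin(a)+.009*np.cos(a)+.022
    manip.servo_line(W(x,0,z),o,rate=.06)
    f=F();p=inv(manip.get_position());print(round(a,2),round(z,4),f.round(1),p.round(4))
    if f[2]>30: print("high");break
manip.hold(.3)
print(F().round(1),inv(manip.get_position()).round(4),manip.get_time())
for n in("scene","top"):
    im=manip.camera(n)["image"][:,:,::-1]
    im=im[160:260,210:340] if n=="scene" else im[165:265,165:295]
    cv2.imwrite(f"pics/{n}4.png",cv2.resize(im,(780,600),interpolation=cv2.INTER_CUBIC))
```

```text
0.45 0.2186 [1.2 0.2 2. ] [-0.0778 -0.      0.2181]
0.4 0.2103 [ 0.1 -0.2  2.6] [-8.210e-02 -1.000e-04  2.102e-01]
0.35 0.2019 [ 1.3 -0.5  3.3] [-0.0858 -0.      0.2019]
0.3 0.1933 [ 0.4 -0.2  3.8] [-0.0891  0.      0.1933]
0.25 0.1845 [1.2 0.4 3.5] [-0.092   0.      0.1846]
0.2 0.1756 [-0.1 -1.1  3.3] [-0.0945 -0.      0.1757]
0.15 0.1665 [ 1.1 -0.1  4. ] [-0.0965  0.      0.1667]
0.1 0.1574 [ 0.3 -0.1  4. ] [-0.0981 -0.      0.1576]
0.05 0.1482 [-0.5  0.5  6. ] [-9.900e-02  1.000e-04  1.487e-01]
0.0 0.139 [-0.2 -0.2  7.8] [-9.960e-02  1.000e-04  1.395e-01]
[ 0.6 -0.7  6.9] [-9.960e-02  1.000e-04  1.398e-01] 20.6
```

View pics/scene4.png

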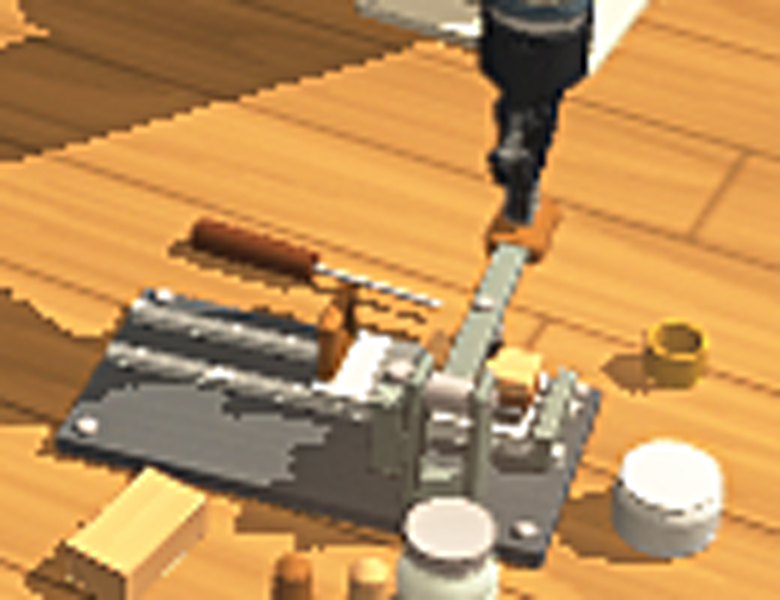

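The fingers at (522,215) rest on the paddle and the lever looks level. The force started rising at about 0.40–0.45 rad, where the foot should touch the blank. I'll check the height: cast the paddle's near top edge from the scene view onto the level-height plane.

Run:
```python
from p import *
from h import onz,zoom,pickle
import cv2
S=pickle.load(open("scene.pkl","rb"))
# paddle pivot-side top edge corners, expected x=-.07,y=+-.021,z=.117
for z in(.104,.117,.130):
    print(z,[inv(q).round(4) for q in onz(S,zoom([(489,240),(548,252)],210,160,6.),z)])
manip.servo_line(W(-.100,0,.1378),cands[0],rate=.03)
for i in range(4):
    manip.hold(.6);print(F().round(1),inv(manip.get_position()).round(4),manip.get_time())
im=manip.camera("scene")["image"][:,:,::-1][180:230,270:335]
cv2.imwrite("pics/s5.png",cv2.resize(im,(780,600),interpolation=cv2.INTER_CUBIC))
```

```text
0.104 [array([-0.0861, -0.0164,  0.104 ]), array([-0.0865,  0.0257,  0.104 ])]
0.117 [array([-0.0696, -0.0129,  0.117 ]), array([-0.0701,  0.0288,  0.117 ])]
0.13 [array([-0.0532, -0.0093,  0.13  ]), array([-0.0536,  0.0318,  0.13  ])]
[-1.8  0.1  8.3] [-9.970e-02  1.000e-04  1.387e-01] 21.55
[-0.4 -0.3  9. ] [-9.970e-02  1.000e-04  1.387e-01] 22.15
[-0.  -0.   9.1] [-9.970e-02  1.000e-04  1.387e-01] 22.75
[-0.7 -0.1  9.4] [-9.960e-02  1.000e-04  1.387e-01] 23.35
```

View pics/s5.png

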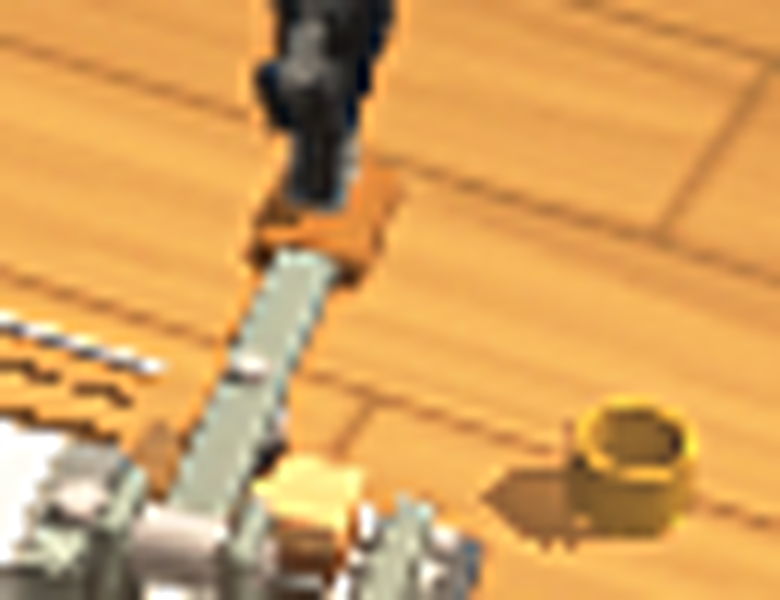

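The paddle's front edge cast at z=0.117 gives x=-0.070, exactly the level position. The force holds at 9 N, the stated value at level. The picture shows the fingers on the paddle at about (315,200).

Run:
```python
from p import *
print(F().round(1),inv(manip.get_position()).round(4),manip.get_time())
manip.sign_off()
```

```text
[-1.2 -0.3  8.6] [-9.970e-02  1.000e-04  1.387e-01] 23.4
the job is handed in; nothing more can be done
```

I pushed the carriage home by its post, then pressed the handle down to level. I held it there for over two seconds and handed the job in at 23.4 s, still holding it down.

- **Carriage:** The catch gave a force peak of 16 N in my 3 mm steps, above the stated 6 to 10 N. The end stop came about 16 mm later at 27 N. After I backed off, the blank's centre measured at (0.0, 0.0) mm in the press frame, so it stayed home. I did not see the catch roller itself drop; I take it as down from the force pattern and the carriage staying put.
- **Lever:** At the end the handle pushed back with about 9 N, the value given for level. The fingertip height was 116.7 mm, where level is 117 mm. The paddle edge in the scene view gave x = -70 mm, which is also the level position.
- **Foot:** The handle force began to rise at about 0.40–0.45 rad, where the foot should touch the blank. I could not measure the foot's force directly.
- **Disagreement:** Points measured from the scene view were about 7–8 mm off along the rails compared with the top view. I used the top view, and the contacts agreed with it.
- **Loose things:** The ones in the cropped views around the press looked unmoved. I did not measure any of them, and the mallet head and hammer were outside those views.

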